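Switch off the coil and unload the ratchet clamp

ROBOT

A 7-joint arm with a two-finger parallel gripper is mounted at the origin on the work surface. World frame = base frame: x ahead of the robot, y to its left, z up, the work surface at z = 0. Lengths are in mm, angles in rad, forces in N, time in s.
With the tool pointing down it reaches from about 400 to 925 mm from the base axis. Payload 4.1 kg.
Tool frame: the origin (TCP) lies between the finger pads; the fingertips stand 11 mm ahead of it and the grasp point (between the pads) lies 8 mm behind it; x points along the fingers, z is the direction in which the jaws open and shut, and the axes are right-handed (so a half turn about x gives the same grasp; the last joint's range is limited). The gripper opens to 85 mm and grips with 20 to 120 N. Pads are 22 mm wide; open, the fingers measure 114 mm over their backs; the gripper's body (76 mm by 85 mm) begins 54 mm behind the grasp point. The pads swing forward as they close: fully open they stand 13 mm farther back than shut.
Start: joints at [-1.296, 0.398, 0.045, 1.537, -0.019, 1.207, -0.051], TCP at [237.332, 605.157, 242.347] pointing down, gripper open.
Joint ranges: [-2.82, 2.82], [-0.49, 2.23], [-1.37, 1.46], [0, 2.46], [-1.36, 4.5], [0.23, 2], [-2.94, 2.94]. Speed limits (rad/s): [2.57, 2.57, 3.14, 3.14, 3.14, 3.14, 3.14].

INTERFACE

Orientations are given as a unit quaternion [w, x, y, z].
In Python, from bench import arm, viewer gives the robot as it stands.
- The arm moves only by the tool play_rows, never from a script. Its argument "moves" is one flat list of numbers, 6 for each row, row after row: the shift along the world's x, y, z in m, then the turn, a rotation vector about the world's x, y, z in degrees. A call has 1 to 5 rows; each row is the pose to reach, as a shift and turn from the pose measured when the call began; what a row does not reach only later rows make up. A row lasts 1/8 s, in which the tool goes at most 62.5 mm and 10.7 degrees, less where a joint would pass 70% of its speed; a pose out of reach is approached as far as the arm can. A call with a gripper value outside its range is refused whole. "hand" is the opening, from 0 (shut) to 1 (fully open), set as the call begins (left out, the last holds). The fingers move at their own pace and stop on an object; "grip_force" is the grip in N (left out, the last holds). Time passes only in rows, so rows that repeat a pose let the fingers close. It gives the time, the measured TCP pose, the force and the opening at its end, in the units of the state.
- arm.state(): the state, without advancing time (a new reading comes with each control period).
- viewer.capture(name): name is "scene" or "top" or "wrist"; returns the picture (400x640x3 uint8, red, green, blue); there is no depth.
- viewer.get_calibration(name): a dict with "intrinsics" (3x3 intrinsics, pixels), "pose" (4x4, takes a point from camera to world coordinates); the wrist camera has in their place "mount" (4x4, takes a point from camera to tool coordinates, whose origin is the TCP and whose axes are the tool frame's). Camera axes: x right, y down, z forward; pixel columns grow to the right and rows downward; lengths in mm; the calibration is good to about 2 mm. A picture is of the moment at which its call begins: read the wrist's pose just before it. get_calibration takes no time and is no camera call.
- arm.sign_off(): hands the job in, once; it reports no verdict.
The state is a dict: "t": time; "joint_pos": joint angles; "qd": joint speeds; "effort": joint torques, N m; "tool_pos": TCP position; "tool_rot": TCP orientation; "contact_force": force on the tool from outside, world axes, zero at the start; "wrist_torque": the same for the moment, N m; "grip_width": finger opening in mm.
Only numpy, scipy, OpenCV 4.12 (cv2) and the standard library are available. Lean on these libraries where they do the work, as an engineer would, in place of code of your own. Each camera call takes 0.05 s, during which the arm holds its last target. There are 200 camera calls.

TASK

The steel bush in the ratchet clamp is finished: first switch its coil off by pressing the round key of the key box right down, so that it stays latched and the key that was down pops up (do not press the bar-shaped key). Then flip the clamp's pawl lever fully over, away from the jaw, draw the jaw all the way back, lift the bush out and set it down gently, upright, in the empty tray. Leave the jar, the screwdriver and the spanner where they are.

Things in the scene. Friction and masses are not known exactly. Their poses are not given: they have to be found in the camera images.
- keybox: Fixed grey box, 100 (x) x 160 (y) x 55 mm high; origin at its underside's centre. Its 3 black keys stand in a row along its y, at y = -44, 0, +44 mm, in any order. They are interlocked: a key pushed right down stays down (latched) and releases the one that was down, which springs up. It stands left or right of the clamp.
- key_round_top (a point): Centre of the top face of the round key (26 mm across). A key's top is 17 mm above the box's top face when up, about 7 mm latched, 5 mm at the bottom stop. A key starts to move at 2.5 N and needs 4 to 6 N to go right down; pushed only part way it does not latch. The round key starts up.
- key_square_top (a point): Centre of the top face of the square key (cap 25 x 25 mm). It is the one latched down at the start.
- key_bar_top (a point): Centre of the top face of the bar-shaped key (cap 44 mm along the box's x, 12 mm along its y). It is up at the start and must be left alone.
- key_round (a joint): Travel of the round key in m: 0 up, about 0.010 latched, 0.012 bottom stop. It latches only when pushed past about 0.011.
- key_square (a joint): Travel of the square key, same values.
- key_bar (a joint): Travel of the bar key, same values.
- clamp: Fixed ratchet clamp, base 130 (x) x 200 (y) x 14 mm; origin at its underside's centre. In its frame (mm) the bush stands at (0, 40) on a pad 18 high; fixed stop 34 high at y 66 to 84; side guides 22 high at x +-27 to +-34; on the -y side the sliding jaw: 58 wide, 40 high (teeth 48), front at y 14 when closed, with an 8 mm lip over the bush's flange that holds it down until the jaw is back.
- jaw_grip (a point): Point to grip on the jaw's upright black grip plate, 26 mm (clamp's x) x 12 mm (clamp's y), its top 17 mm above this point and the jaw block's top 38 mm below it. At clamp (-12, -42, 78) mm with the jaw closed. Pinch it across the 12 mm and draw it along the clamp's -y.
- jaw (a joint): Jaw opening in m: 0 closed on the bush, 0.04 fully back (stop); moves along the clamp's -y, about 2 N of friction. Locked against opening (within 2 mm) while the pawl is in the teeth.
- pawl_tip (a point): Centre of the thumb plate (8 thick, 16 wide along clamp y, 22 long) ending the pawl lever, a rod 8 mm thick, 58 mm from its pivot at clamp (48, -2, 53) mm. Locked, it leans 0.5 rad over the jaw, this point at clamp (20, -2, 104); flipped over, 0.5 rad outward, point at (76, -2, 104). Push it from the jaw's side towards clamp +x.
- pawl (a joint): Angle of the pawl lever in rad: 0 locked in the teeth, 1.0 flipped fully over (stop); the teeth are free from about 0.4. It stays where it is left; about 1 N at the thumb plate moves it.
- bush: Loose steel flanged bush, about 0.35 kg: a square flange 50 x 50 x 8 mm with a round barrel 32 mm across and 44 mm tall standing on it. Origin on the axis, half-way up the barrel: 30 mm above the underside, 22 mm below the top. z up, x and y along the flange's sides.
- tray: Fixed empty grey tray, open on top, 180 (x) x 160 (y) x 32 mm high outside, walls 4 mm, floor 4 mm thick; origin at the centre of its underside. On the other side of the clamp from the key box.
- tray_in (a point): Centre of the tray's inner floor, axes along the tray's sides.
- driver: Screwdriver lying on the bench beyond the clamp; a bystander.
- screwjar: Glass jar with a dark lid, 56 mm across, 75 mm tall, beyond the clamp; a bystander.
- spanner: Open-ended spanner lying on the bench between the robot and the clamp; a bystander.
Mind the look-alikes: they are no part of the job. Several things look just like the clamp: the one meant starts farthest to the robot's left.

How it is judged (in metres and radians):
On the way, in this order (a step that is already met when the one before it is completed fails the run):
1. the round key is latched down and the square key has popped up, the pawl still locked (value of joint key_round above 0.008 m and value of joint each of key_square, key_bar below 0.002 m and value of joint pawl below 0.3 rad), for 0.2 s.
2. the pawl lever is flipped over, the jaw still closed (value of joint pawl above 0.7 rad and value of joint jaw below 0.01 m), for 0.1 s.
3. the jaw is drawn back, the bush still standing in the clamp (value of joint jaw above 0.035 m and z of bush in the frame of clamp below 0.055 m), for 0.1 s.
4. the bush is lifted clear of the clamp (z of bush in the frame of clamp above 0.08 m and contact force between the fingers and bush above 1 N), for 0.1 s.
At the end, for the whole second after the job is handed in: The round key is latched down (over 8 mm) with the square and bar keys up (under 2 mm), the pawl lever is flipped over (past 0.7 rad), the jaw is back (35 mm or more of its 40), and the bush stands upright (within 0.12 rad) on its flange on the tray's floor, at rest (value of joint key_round above 0.008 m and value of joint each of key_square, key_bar below 0.002 m and value of joint pawl above 0.7 rad and value of joint jaw above 0.035 m and x of bush in the frame of tray_in between -0.075 and 0.075 m and y of bush in the frame of tray_in between -0.065 and 0.065 m and z of bush in the frame of tray_in between 0.024 and 0.036 m and angle between bush's own z axis and vertical below 0.12 rad and linear speed of bush below 0.02 m/s); the robot touches nothing.
It fails at once if the bar-shaped key is pressed (value of joint key_bar above 0.005 m).
It fails at once if the bush is dropped or thrown (linear speed of bush above 0.75 m/s and contact force between the fingers and bush below 0.1 N).
It fails at once if the jar is moved or knocked over (distance of screwjar from where it was at the start of the episode above 0.03 m or angle between screwjar's own z axis and vertical above 0.5 rad).
It fails at once if the screwdriver is moved (distance of driver from where it was at the start of the episode above 0.03 m).
It fails at once if the spanner is moved (distance of spanner from where it was at the start of the episode above 0.03 m).
It also fails if it takes over 66 s, if anything falls off the work surface, if the arm or the gripper's body presses on something with over 40 N, if the wrist force passes 120 N, or if a joint passes its speed limit or range.

## Working session

There is one attempt and no reset: what is moved stays moved. The work goes in short steps, Python scripts to look and compute and a tool call to move; the robot and the scene stay as the last step left them, time stands still between calls to the robot, and variables do not carry over. Pictures are saved under pics/ and viewed, about 8 in all and at most 12, crops included, and the job is handed in when it is done.

Besides the shell and the picture viewer there is one more tool, called after "Emit:" as a command line: name --argument value ..., lists and objects as JSON in quotes. play_rows: Moves the arm, as the interface text tells. Its arguments: {"type":"object","properties":{"moves":{"type":"array"},"hand":{"type":"number"},"grip_force":{"type":"number"}},"required":["moves"]}

```bash
mkdir -p pics; ls
python3 - <<'E'
from bench import arm, viewer
import cv2, numpy as np
np.set_printoptions(precision=3,suppress=True)
print(arm.state())
for n in ("scene","top"):
    im=viewer.capture(n); cv2.imwrite(f"pics/{n}0.png",im[:,:,::-1])
    c=viewer.get_calibration(n); print(n,c["intrinsics"],c["pose"])
print(viewer.get_calibration("wrist"))
E
```

```text
pics
{'t': 0.0, 'joint_pos': array([-1.296,  0.399,  0.045,  1.538, -0.019,  1.207, -0.051]), 'qd': array([ 0.   , -0.   , -0.   , -0.001, -0.   , -0.   ,  0.   ]), 'effort': array([  0.   , -47.512,   1.365, -25.422,   0.012,   0.009,  -0.   ]), 'tool_pos': array([237.105, 604.528, 241.23 ]), 'tool_rot': array([ 0.584, -0.399,  0.585,  0.398]), 'contact_force': array([ 0.986, -0.199, -0.237]), 'wrist_torque': array([0.002, 0.009, 0.003]), 'grip_width': 85.39912249127103}
scene [[392.466   0.    321.846]
 [  0.    392.466 199.763]
 [  0.      0.      1.   ]] [[   0.148    0.771   -0.62  1137.959]
 [   0.989   -0.118    0.09  -116.033]
 [  -0.004   -0.626   -0.78   895.27 ]
 [   0.       0.       0.       1.   ]]
top [[380.645   0.    321.887]
 [  0.    380.645 204.44 ]
 [  0.      0.      1.   ]] [[   0.017   -0.992    0.126  379.762]
 [  -1.      -0.019   -0.012  -31.648]
 [   0.014   -0.125   -0.992 1326.941]
 [   0.       0.       0.       1.   ]]
{'intrinsics': array([[337.299,   0.   , 313.248],
       [  0.   , 337.299, 192.856],
       [  0.   ,   0.   ,   1.   ]]), 'mount': array([[   0.002,   -0.264,    0.965, -132.994],
       [   0.   ,   -0.965,   -0.264,   66.213],
       [   1.   ,    0.001,   -0.001,   -0.049],
       [   0.   ,    0.   ,    0.   ,    1.   ]])}
```

View pics/scene0.png

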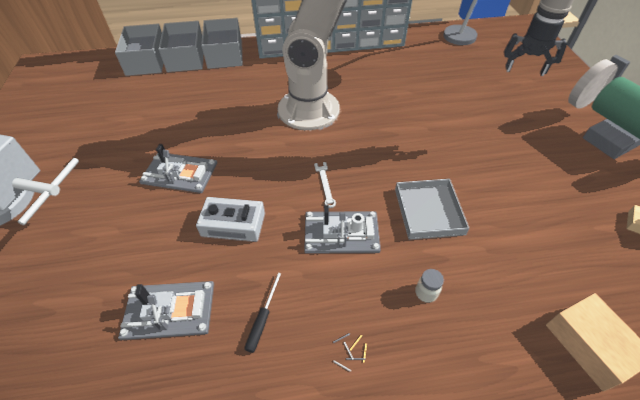

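View pics/top0.png

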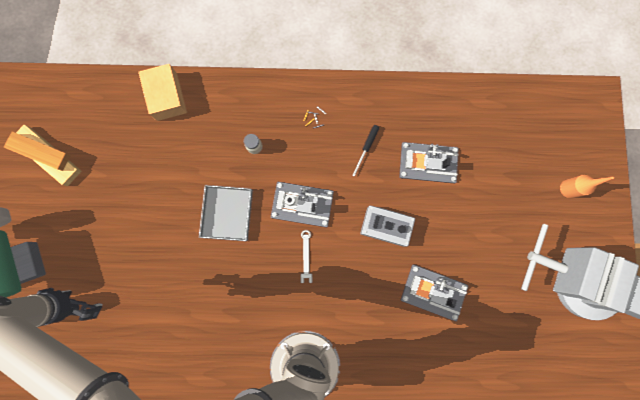

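Scene: three clamp-like things in the top view, at (302,203), (430,162) and (436,292). The robot's left (+y) is image left, so the one at (302,203), which also holds the bush, is the one meant. The key box is at (389,226), the tray at (226,213), the spanner at (306,257), the jar at (253,144) and the driver at (367,150). I'll confirm in an enlarged crop.

Run:
```python
import cv2
im=cv2.imread("pics/top0.png"); c=im[170:260,195:425]
cv2.imwrite("pics/crop1.png",cv2.resize(c,None,fx=3.4,fy=3.4,interpolation=cv2.INTER_CUBIC))
im=cv2.imread("pics/scene0.png"); c=im[170:265,190:480]
a=cv2.resize(c,None,fx=2.7,fy=2.7,interpolation=cv2.INTER_CUBIC)
b=cv2.imread("pics/crop1.png"); b=cv2.copyMakeBorder(b,0,0,0,max(0,a.shape[1]-b.shape[1]),cv2.BORDER_CONSTANT); a=cv2.copyMakeBorder(a,0,0,0,b.shape[1]-a.shape[1],cv2.BORDER_CONSTANT)
o=cv2.vconcat([b,a]); print(o.shape); cv2.imwrite("pics/crop1.png",o)
```

```text
(562, 783, 3)
```

View pics/crop1.png

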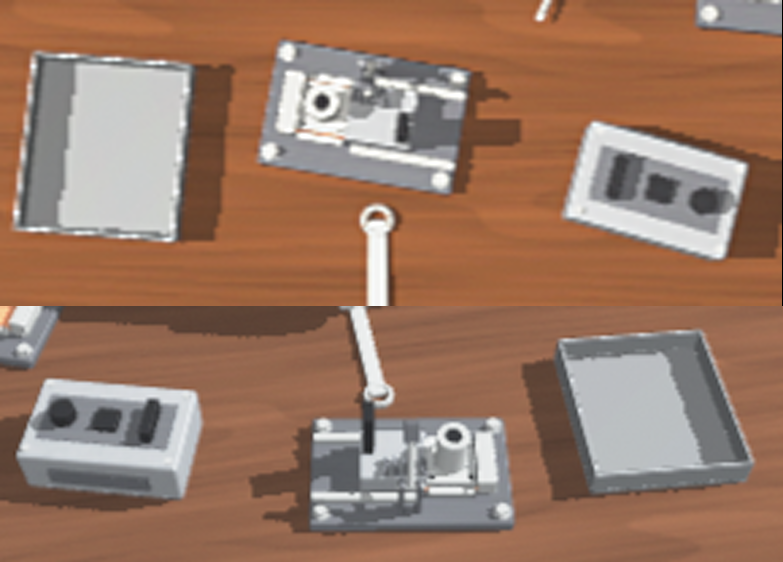

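The crop confirms it: the clamp with the bush is at top crop (365,118). The key box has bar (622,177), square (660,189) and round (705,200), and the round key is the farthest to the right. The tray is empty.

```bash
cat > h.py <<'E'
import numpy as np, cv2
from bench import arm, viewer
from scipy.spatial.transform import Rotation as R
np.set_printoptions(precision=1,suppress=True)
def rays(name,px,T=None):
    c=viewer.get_calibration(name); K=c["intrinsics"]; T=c["pose"] if T is None else T@c["mount"]
    p=np.c_[np.atleast_2d(px).astype(float),np.ones(len(np.atleast_2d(px)))]
    return T[:3,3],(T[:3,:3]@np.linalg.inv(K)@p.T).T
def plane(name,px,z,T=None):
    o,d=rays(name,px,T); return o+d*((z-o[2])/d[:,2])[:,None]
def tri(o1,d1,o2,d2):
    A=np.c_[d1,-d2]; s=np.linalg.lstsq(A,o2-o1,rcond=None)[0]
    a,b=o1+s[0]*d1,o2+s[1]*d2; return (a+b)/2,np.linalg.norm(a-b)
def tool():
    s=arm.state(); T=np.eye(4); q=s["tool_rot"]; T[:3,:3]=R.from_quat(q[[1,2,3,0]]).as_matrix(); T[:3,3]=s["tool_pos"]; return T,s
def proj(name,P,T=None):
    c=viewer.get_calibration(name); M=c["pose"] if T is None else T@c["mount"]
    q=(np.atleast_2d(P)-M[:3,3])@M[:3,:3]; q=q@c["intrinsics"].T; return q[:,:2]/q[:,2:]
E
python3 - <<'E'
from h import *
t=lambda L:np.array(L)/3.4+[195,170]
s=lambda L:(np.array(L)-[0,306])/2.7+[190,170]
def rect(n,px,z):
    P=plane(n,px,z)[:,:2]; (c,wh,a)=cv2.minAreaRect(P.astype(np.float32)); print(n,z,"mean",P.mean(0),"wh",wh,"ang",a); print(P.tolist() if 0 else P.round(0).tolist())
rect("top",t([(282,40),(472,70),(450,195),(257,165)]),14)
rect("scene",s([(311,418),(502,418),(514,528),(309,528)]),10)
rect("top",t([(592,121),(748,160),(722,260),(563,219)]),55)
rect("scene",s([(48,380),(202,392),(184,470),(20,452)]),55)
rect("top",t([(33,52),(193,66),(178,242),(13,230)]),32)
rect("scene",s([(556,342),(703,331),(752,465),(592,478)]),32)
print("keys round,sq,bar",plane("top",t([(705,200)]),72),plane("top",t([(660,189)]),62),plane("top",t([(622,177)]),72))
print(plane("scene",s([(62,411)]),72),plane("scene",s([(106,420)]),62),plane("scene",s([(150,417)]),72))
print("bush top z70",plane("top",t([(322,101)]),70),plane("scene",s([(453,435)]),70))
T,st=tool(); print(T)
E
```

```text
top 14 mean [544.6  20. ] wh (200.9727020263672, 131.11766052246094) ang 82.03462982177734
[[623.0, 107.0], [596.0, -88.0], [467.0, -68.0], [494.0, 129.0]]
scene 10 mean [549.9  22.4] wh (200.23265075683594, 133.39476013183594) ang 81.33906555175781
[[469.0, -67.0], [499.0, 131.0], [631.0, 111.0], [601.0, -85.0]]
top 55 mean [ 472.8 -270.1] wh (163.84291076660156, 102.45081329345703) ang 76.56851196289062
[[540.0, -206.0], [504.0, -361.0], [405.0, -334.0], [442.0, -178.0]]
scene 55 mean [ 478.7 -263.8] wh (162.77780151367188, 95.73297119140625) ang 75.6685791015625
[[414.0, -330.0], [453.0, -175.0], [546.0, -197.0], [501.0, -354.0]]
top 32 mean [507.5 279.8] wh (164.1273193359375, 179.836181640625) ang 86.87811279296875
[[602.0, 356.0], [591.0, 195.0], [414.0, 202.0], [423.0, 366.0]]
scene 32 mean [516.  280.7] wh (162.51815795898438, 179.0852508544922) ang 86.11013793945312
[[423.0, 206.0], [432.0, 368.0], [609.0, 354.0], [600.0, 194.0]]
keys round,sq,bar [[ 462.4 -314.4   72. ]] [[ 473.1 -272.5   62. ]] [[ 483.3 -233.5   72. ]]
[[ 470.3 -310.5   72. ]] [[ 480.1 -269.7   62. ]] [[ 490.7 -225.4   72. ]]
bush top z70 [[552.7  60.5  70. ]] [[555.2  62.5  70. ]]
[[ -0.   -0.9   0.4 237.1]
 [ -0.    0.4   0.9 604.6]
 [ -1.   -0.   -0.  241.4]
 [  0.    0.    0.    1. ]]
```

Emit:
play_rows --moves '[0.06,-0.06,0.03,0,0,7,0.11,-0.11,0.04,0,0,13.3,0.15,-0.16,0.05,0,0,13.3,0.19,-0.21,0.06,0,0,13.3,0.23,-0.25,0.06,0,0,13.3]' --hand 0

```text
t: 0.72
tool_pos: [445.1, 378.0, 299.6]
tool_rot: [0.534, -0.464, 0.534, 0.463]
contact_force: [1.3, 1.3, 0.2]
grip_width: 0.4
```

Emit:
play_rows --moves '[0.015,-0.06,0,0,0,0,0.03,-0.12,0,0,0,0,0.04,-0.18,0,0,0,0,0.04,-0.24,0,0,0,0,0.04,-0.3,0,0,0,0]'

```text
t: 1.35
tool_pos: [484.7, 75.8, 299.2]
tool_rot: [0.534, -0.464, 0.534, 0.463]
contact_force: [0.7, -0.4, -0.1]
grip_width: -0.0
```

Run:
```python
from h import *
T,s=tool(); im=viewer.capture("wrist"); cv2.imwrite("pics/w1.png",im[:,:,::-1]); np.save("w1T.npy",T); print(T)
```

```text
[[ -0.   -1.    0.1 484.7]
 [ -0.    0.1   1.   75.8]
 [ -1.   -0.   -0.  299.2]
 [  0.    0.    0.    1. ]]
```

View pics/w1.png

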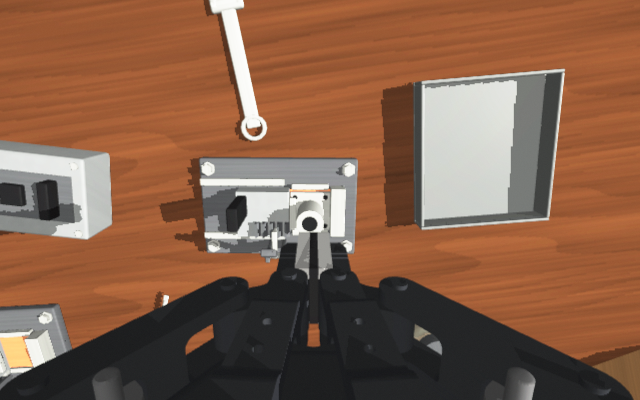

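The wrist view shows the clamp with base near corners at (200,158) and (358,158), bush bore at (309,222), black grip plate at (236,212) and pawl plate at (274,240). The tray rim spans (415,83) to (549,220).

Run:
```python
from h import *
T=np.load("w1T.npy")
print(plane("wrist",[(200,158),(358,158)],14,T).tolist())
print("tray",plane("wrist",[(415,84),(564,70),(549,220),(416,228)],32,T), plane("wrist",[(415,84),(564,70),(549,220),(416,228)],32,T).mean(0))
print("bush",plane("wrist",[(309,222)],70,T))
# model: clamp origin c, th
for c,th in (((547,21),-8.0),((545,20),-8.0)):
    Rm=R.from_euler("z",th,degrees=True).as_matrix(); w=lambda p:Rm@np.array(p)+[*c,0]
    P=[w(p) for p in [(-65,-100,14),(-65,100,14),(0,40,70),(-12,-42,95),(20,-2,104),(76,-2,104)]]
    print(np.array(P)); print(proj("wrist",P,T))
```

```text
[[467.31049324271936, -65.99864502641721, 14.0], [495.0393446773535, 129.66085945393152, 14.0]]
tray [[417.  200.4  32. ]
 [425.5 365.9  32. ]
 [603.4 356.6  32. ]
 [590.9 190.9  32. ]] [509.2 278.5  32. ]
bush [[550.2  60.6  70. ]]
[[468.7 -69.   14. ]
 [496.5 129.1  14. ]
 [552.6  60.6  70. ]
 [529.3 -18.9  95. ]
 [566.5  16.2 104. ]
 [622.    8.4 104. ]]
[[197.9 159.4]
 [357.7 159.3]
 [309.3 223.9]
 [231.7 221.6]
 [269.3 253. ]
 [271.2 299.5]]
[[466.7 -70.   14. ]
 [494.5 128.1  14. ]
 [550.6  59.6  70. ]
 [527.3 -19.9  95. ]
 [564.5  15.2 104. ]
 [620.    7.4 104. ]]
[[196.8 158. ]
 [356.7 157.8]
 [308.2 222.4]
 [230.4 220. ]
 [268.1 251.4]
 [270.  298. ]]
```

Emit:
play_rows --moves '[0,-0.06,0,0,0,0,-0.01,-0.12,0,0,0,0,-0.02,-0.18,0,0,0,0,-0.03,-0.24,0,0,0,0,-0.04,-0.3,0,0,0,0]'

```text
t: 2.02
tool_pos: [444.4, -232.8, 299.4]
tool_rot: [0.535, -0.462, 0.538, 0.458]
contact_force: [0.9, 0.1, -0.1]
grip_width: 0.3
```

Emit:
play_rows --moves '[0,-0.04,-0.05,0,0,0,0,-0.09,-0.09,0,0,0,0,-0.09,-0.09,0,0,0]'

```text
t: 2.4
tool_pos: [441.0, -325.0, 206.0]
tool_rot: [0.535, -0.458, 0.542, 0.459]
contact_force: [-0.5, 0.2, -0.1]
grip_width: 0.0
```

Run:
```python
from h import *
T,s=tool(); im=viewer.capture("wrist"); cv2.imwrite("pics/w2.png",im[:,:,::-1]); np.save("w2T.npy",T); print(T)
```

```text
[[  -0.    -1.     0.2  441. ]
 [  -0.     0.2    1.  -325. ]
 [  -1.     0.    -0.   206. ]
 [   0.     0.     0.     1. ]]
```

View pics/w2.png

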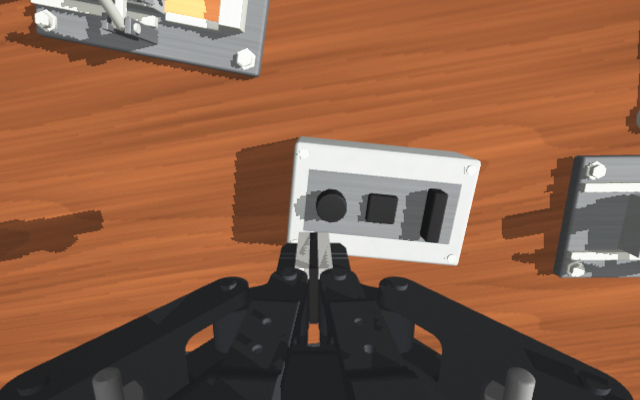

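The wrist view shows the round key at (331,204), the square at (382,208) and the bar at (434,215).

Run:
```python
from h import *
T=np.load("w2T.npy"); im=cv2.imread("pics/w2.png",0)
m=(im<45).astype(np.uint8); m[240:]=0;m[:,:300]=0;m[:,460:]=0
n,l,st,c=cv2.connectedComponentsWithStats(m)
for i in range(1,n):
    if st[i,4]>150: print(st[i],c[i])
print(plane("wrist",[(331.5,203)],72,T),plane("wrist",[(382,207)],62,T),plane("wrist",[(434,210)],72,T))
```

```text
[420 189  25  51 440] [428.4 212. ]
[[ 457.3 -313.9   72. ]] [[ 470.6 -271.6   62. ]] [[ 476.6 -230.9   72. ]]
```

Emit:
play_rows --moves '[0.019,0.011,-0.05,0,0,0,0.019,0.011,-0.1,0,0,0,0.019,0.011,-0.115,0,0,0,0.019,0.011,-0.119,0,0,0]'

```text
t: 2.95
tool_pos: [462.4, -312.4, 89.2]
tool_rot: [0.535, -0.46, 0.54, 0.459]
contact_force: [-0.3, -0.4, -0.0]
grip_width: 0.0
```

Emit:
play_rows --moves '[0,0,-0.006,0,0,0,0,0,-0.012,0,0,0,0,0,-0.014,0,0,0,0,0,-0.016,0,0,0,0,0,-0.016,0,0,0]'

```text
t: 3.58
tool_pos: [462.5, -312.5, 73.3]
tool_rot: [0.535, -0.46, 0.54, 0.459]
contact_force: [0.8, 0.1, 1.7]
grip_width: 0.1
```

Emit:
play_rows --moves '[0,0,-0.002,0,0,0,0,0,-0.002,0,0,0]'

```text
t: 3.82
tool_pos: [462.4, -312.5, 71.3]
tool_rot: [0.535, -0.46, 0.54, 0.459]
contact_force: [1.0, 0.0, 3.1]
grip_width: 0.1
```

Emit:
play_rows --moves '[0,0,-0.002,0,0,0,0,0,-0.002,0,0,0]'

```text
t: 4.08
tool_pos: [462.5, -312.5, 70.9]
tool_rot: [0.536, -0.46, 0.54, 0.459]
contact_force: [-2.8, 3.8, 15.5]
grip_width: 0.1
```

Emit:
play_rows --moves '[0,0,0.02,0,0,0,-0.01,-0.005,0.07,0,0,0,-0.02,-0.012,0.13,0,0,0,-0.02,-0.012,0.13,0,0,0]'

```text
t: 4.58
tool_pos: [443.0, -327.3, 204.9]
tool_rot: [0.537, -0.462, 0.539, 0.456]
contact_force: [-0.1, 0.8, 0.0]
grip_width: 0.1
```

Run:
```python
from h import *
T,s=tool(); im=viewer.capture("wrist")[:,:,::-1]; print(T[:3,3])
a=cv2.imread("pics/w2.png")[120:280,270:490]; b=im[120:280,270:490]
cv2.imwrite("pics/w3.png",cv2.resize(cv2.hconcat([a,b]),None,fx=1.8,fy=1.8,interpolation=cv2.INTER_CUBIC))
```

```text
[ 443.  -327.3  204.9]
```

View pics/w3.png

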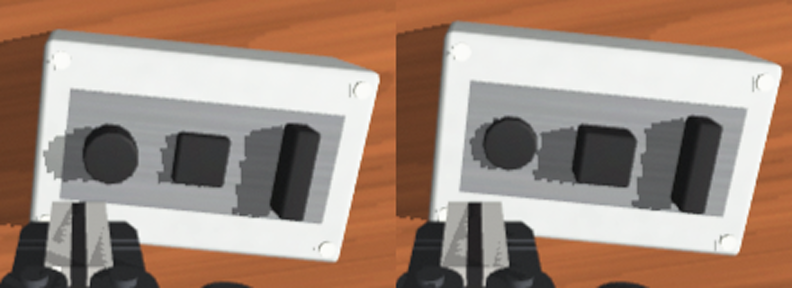

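The round key is down and the square and bar keys are up (their side faces and shadows show). Next, the pawl.

Emit:
play_rows --moves '[0.02,0.06,0,0,0,1,0.04,0.12,0,0,0,1,0.055,0.18,0,0,0,1,0.07,0.24,0,0,0,1,0.085,0.3,0,0,0,1]'

```text
t: 5.25
tool_pos: [525.9, -22.7, 200.0]
tool_rot: [0.531, -0.464, 0.536, 0.464]
contact_force: [1.1, -0.7, 0.1]
grip_width: -0.3
```

Emit:
play_rows --moves '[0.009,0.047,0,0,0,0,0.009,0.047,0,0,0,0]'

```text
t: 5.5
tool_pos: [533.6, 30.4, 197.1]
tool_rot: [0.527, -0.466, 0.535, 0.468]
contact_force: [-0.7, -0.6, 0.3]
grip_width: -0.1
```

Run:
```python
from h import *
T,s=tool(); im=viewer.capture("wrist")[:,:,::-1]; print(T, R.from_matrix(T[:3,:3]).as_quat())
np.save("w4T.npy",T); cv2.imwrite("pics/w4.png",im)
c=(545.5,21);Rm=R.from_euler("z",-8,degrees=True).as_matrix(); w=lambda p:Rm@np.array(p)+[*c,0]
print(proj("wrist",[w(p) for p in [(-65,-100,14),(-65,100,14),(0,40,70),(-12,-42,95),(20,-2,104)]],T))
```

```text
[[ -0.   -1.    0.1 533.6]
 [ -0.    0.1   1.   30.4]
 [ -1.    0.   -0.  197.1]
 [  0.    0.    0.    1. ]] [-0.5  0.5  0.5  0.5]
[[198.8 117.8]
 [416.5 120.2]
 [354.9 205. ]
 [246.5 197.7]
 [300.9 244.3]]
```

View pics/w4.png

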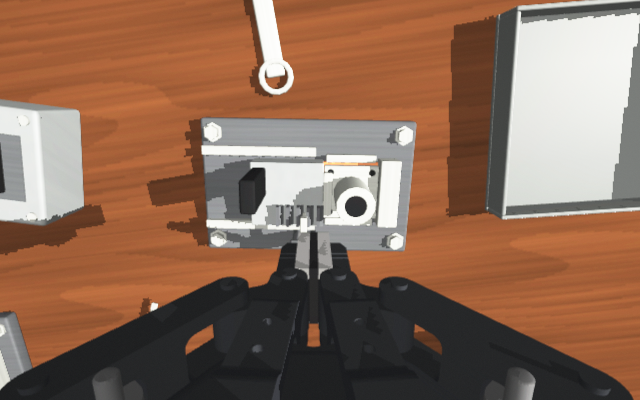

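Run:
```python
from h import *
c=np.array((545.5,21,0));Rm=R.from_euler("z",-8,degrees=True).as_matrix()
T=np.load("w4T.npy"); T1=np.load("w1T.npy")
for z in (60,104,114): print(z,(plane("wrist",[(303,219),(303,234)],z,T)-c)@Rm,(plane("wrist",[(275,233),(275,250)],z,T1)-c)@Rm)
a=cv2.imread("pics/w4.png")[150:270,220:430]; b=cv2.imread("pics/w1.png")[180:280,200:350]
a=cv2.resize(a,None,fx=3.6,fy=3.6); cv2.imwrite("pics/w4c.png",a)
```

```text
60 [[16.  -2.2 60. ]
 [29.5 -2.1 60. ]] [[16.6 -0.6 60. ]
 [38.4 -1.3 60. ]]
104 [[  0.7  -0.6 104. ]
 [ 12.   -0.5 104. ]] [[ -1.2   4.9 104. ]
 [ 18.    4.3 104. ]]
114 [[ -2.8  -0.2 114. ]
 [  8.1  -0.2 114. ]] [[ -5.3   6.2 114. ]
 [ 13.4   5.6 114. ]]
```

View pics/w4c.png

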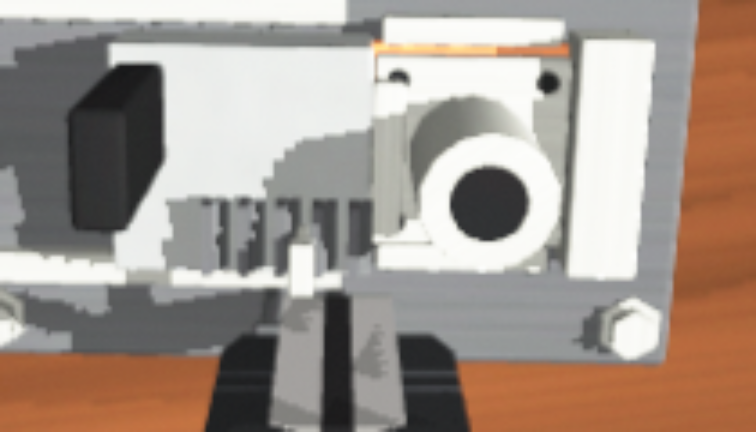

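The small white piece is the pawl nose at z≈60, and the thumb plate is hidden under the fingers. The model fits to about 2 mm, so I go down on the jaw's side of the plate.

Emit:
play_rows --moves '[0,-0.01,-0.02,0,0,0,0,-0.01,-0.06,0,0,0,0,-0.01,-0.088,0,0,0,0,-0.01,-0.094,0,0,0,0,-0.01,-0.094,0,0,0]'

```text
t: 6.18
tool_pos: [533.0, 15.6, 103.3]
tool_rot: [0.528, -0.464, 0.537, 0.466]
contact_force: [-0.4, 0.3, -0.3]
grip_width: 0.5
```

Emit:
play_rows --moves '[0.012,0.002,0,0,0,0,0.024,0.0005,0,0,0,0,0.036,-0.001,0,0,0,0,0.044,-0.002,0,0,0,0,0.052,-0.003,0,0,0]'

```text
$.moves: bad value
```

Emit:
play_rows --moves '[0.006,-0.001,0,0,0,0,0.012,-0.002,0,0,0,0,0.015,-0.002,0,0,0,0,0.015,-0.002,0,0,0,0]'

```text
t: 6.68
tool_pos: [548.3, 13.6, 103.5]
tool_rot: [0.528, -0.464, 0.537, 0.465]
contact_force: [-0.8, -0.2, 0.4]
grip_width: -0.3
```

Emit:
play_rows --moves '[0.01,0.003,0,0,0,0,0.02,0.002,0,0,0,0,0.03,0.001,0,0,0,0,0.04,-0.001,0,0,0,0,0.046,-0.002,0,0,0,0]'

```text
t: 7.3
tool_pos: [594.8, 11.6, 103.1]
tool_rot: [0.528, -0.464, 0.537, 0.466]
contact_force: [-1.1, 0.4, -0.5]
grip_width: -0.3
```

Emit:
play_rows --moves '[0.004,-0.001,0,0,0,0,0.007,-0.001,0,0,0,0,0.007,-0.001,0,0,0,0]'

```text
t: 7.68
tool_pos: [600.4, 10.3, 102.7]
tool_rot: [0.527, -0.464, 0.538, 0.466]
contact_force: [-3.9, -0.0, 0.9]
grip_width: 0.2
```

Emit:
play_rows --moves '[0.004,-0.001,0,0,0,0,0.005,-0.001,0,0,0,0]'

```text
t: 7.92
tool_pos: [600.9, 10.1, 102.3]
tool_rot: [0.525, -0.46, 0.541, 0.469]
contact_force: [-13.1, 1.4, 9.8]
grip_width: -0.2
```

Emit:
play_rows --moves '[-0.02,0.002,0,0,0,0,-0.04,0,0.04,0,0,0,-0.073,-0.029,0.08,0,0,0,-0.073,-0.029,0.08,0,0,0]' --hand 0.5

```text
t: 8.43
tool_pos: [529.5, -22.1, 186.2]
tool_rot: [0.529, -0.461, 0.539, 0.466]
contact_force: [1.1, 1.5, -0.3]
grip_width: 42.6
```

Run:
```python
from h import *
T,s=tool(); im=viewer.capture("wrist")[:,:,::-1]; print(T[:3,3], s["grip_width"], np.round(T[:3,:3],3).tolist())
cv2.imwrite("pics/w5.png",im)
c=(545.5,21);Rm=R.from_euler("z",-8,degrees=True).as_matrix(); w=lambda p:Rm@np.array(p)+[*c,0]
print(proj("wrist",[w(p) for p in [(-65,-100,14),(-65,100,14),(0,40,70),(-12,-42,95),(-12,-42,78),(76,-2,104)]],T))
```

```text
[529.5 -22.1 186.2] 42.63478661201056 [[-0.016, -0.99, 0.14], [-0.005, 0.14, 0.99], [-1.0, 0.015, -0.007]]
[[253.1 116.9]
 [479.5 116.8]
 [425.1 205.5]
 [319.  198.9]
 [318.8 192.8]
 [373.5 318.5]]
```

View pics/w5.png

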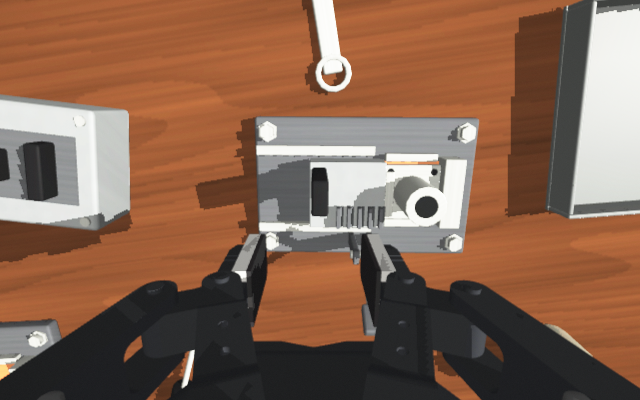

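The pawl is over: its plate now lies at about (370,318), the model's flipped position. The grip plate at (320,195) is centred between the fingers.

Emit:
play_rows --moves '[-0.001,0.003,-0.04,0,0,0,-0.001,0.003,-0.08,0,0,0,-0.001,0.003,-0.11,0,0,0,-0.001,0.003,-0.115,0,0,0,-0.001,0.003,-0.115,0,0,0]'

```text
t: 9.1
tool_pos: [529.3, -16.7, 69.4]
tool_rot: [0.527, -0.461, 0.539, 0.467]
contact_force: [-0.6, 0.0, -0.1]
grip_width: 42.7
```

Emit:
play_rows --moves '[0,0,0,0,0,0,0,0,0,0,0,0,0,0,0,0,0,0,0,0,0,0,0,0]' --hand 0 --grip_force 40

```text
t: 9.6
tool_pos: [530.3, -18.6, 70.8]
tool_rot: [0.529, -0.462, 0.539, 0.466]
contact_force: [-0.6, -5.7, 4.5]
grip_width: 11.3
```

Emit:
play_rows --moves '[-0.001,-0.01,0,0,0,0,-0.003,-0.02,0,0,0,0,-0.004,-0.03,0,0,0,0,-0.005,-0.038,0,0,0,0,-0.006,-0.042,0,0,0,0]'

```text
t: 10.22
tool_pos: [524.4, -58.4, 70.8]
tool_rot: [0.529, -0.461, 0.538, 0.467]
contact_force: [0.9, 11.9, 0.9]
grip_width: 11.6
```

Emit:
play_rows --moves '[0,-0.002,0,0,0,0,0,-0.002,0,0,0,0]'

```text
t: 10.48
tool_pos: [524.5, -58.3, 70.7]
tool_rot: [0.53, -0.46, 0.537, 0.468]
contact_force: [-0.7, 7.0, 2.7]
grip_width: 11.6
```

Emit:
play_rows --moves '[0,0.001,0,0,0,0,0,0.001,0,0,0,0,0,0.001,0,0,0,0,0,0.001,0.05,0,0,0,0,0.001,0.11,0,0,0]' --hand 0.5

```text
t: 11.1
tool_pos: [523.5, -57.9, 181.0]
tool_rot: [0.529, -0.46, 0.539, 0.468]
contact_force: [0.7, 0.9, 0.7]
grip_width: 42.6
```

Emit:
play_rows --moves '[0.012,0.055,0,0,0,0,0.027,0.11,0,0,0,0,0.027,0.119,0,0,0,0,0.027,0.119,0,0,0,0]' --hand 0.75

```text
t: 11.6
tool_pos: [550.3, 61.0, 180.8]
tool_rot: [0.528, -0.46, 0.539, 0.468]
contact_force: [-0.2, -1.2, -0.1]
grip_width: 63.9
```

Run:
```python
from h import *
T,s=tool(); im=viewer.capture("wrist")[:,:,::-1]; print(T[:3,3], s["grip_width"], np.round(T[:3,:3],3).tolist())
cv2.imwrite("pics/w6.png",im); np.save("w6T.npy",T)
c=(545.5,21);Rm=R.from_euler("z",-8,degrees=True).as_matrix(); w=lambda p:Rm@np.array(p)+[*c,0]
print(proj("wrist",[w(p) for p in [(-65,-100,14),(-65,100,14),(0,40,70),(-12,-82,95)]],T))
```

```text
[550.3  61.  180.8] 63.85854205330614 [[-0.019, -0.99, 0.138], [-0.001, 0.138, 0.99], [-1.0, 0.019, -0.004]]
[[153.  106.8]
 [383.9 107.2]
 [314.1 196.3]
 [132.6 188. ]]
```

View pics/w6.png

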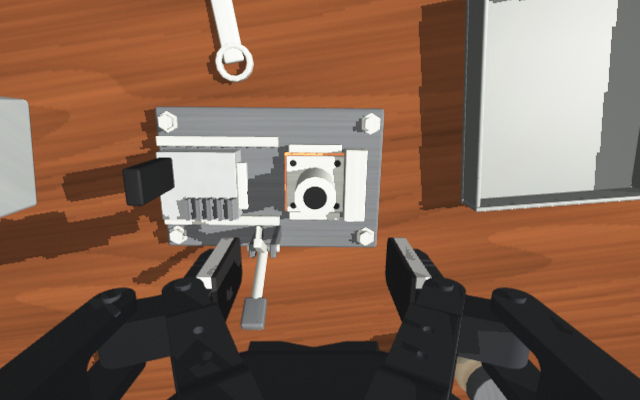

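The jaw is fully back, with the grip plate at (147,182) and the teeth clear. The pawl lies outward at (255,310). The bush is still standing at (315,198), between the fingers.

Emit:
play_rows --moves '[0.001,0,-0.05,0,-1.1,0,0.001,0,-0.1,0,-1.1,0,0.001,0,-0.125,0,-1.1,0,0.001,0,-0.131,0,-1.1,0,0.001,0,-0.131,0,-1.1,0]'

```text
t: 12.28
tool_pos: [551.6, 58.1, 50.4]
tool_rot: [0.534, -0.464, 0.535, 0.462]
contact_force: [0.1, 0.2, -0.3]
grip_width: 64.6
```

Emit:
play_rows --moves '[0,0,0,0,0,0,0,0,0,0,0,0,0,0,0,0,0,0,0,0,0,0,0,0,0,0,0,0,0,0]' --hand 0 --grip_force 60

```text
t: 12.9
tool_pos: [553.3, 59.0, 52.3]
tool_rot: [0.536, -0.464, 0.533, 0.462]
contact_force: [-1.2, 0.3, 5.8]
grip_width: 30.3
```

Emit:
play_rows --moves '[0,0,0.01,0,0,0,0,0,0.03,0,0,0,0,0,0.06,0,0,0,0,0,0.09,0,0,0,0,0,0.1,0,0,0]'

```text
t: 13.52
tool_pos: [554.1, 58.9, 154.2]
tool_rot: [0.537, -0.465, 0.532, 0.461]
contact_force: [0.1, -0.4, -4.7]
grip_width: 30.2
```

Emit:
play_rows --moves '[-0.008,0.04,0,0,0,0,-0.017,0.085,0,0,0,0,-0.026,0.13,0,0,0,0,-0.035,0.175,0,0,0,0,-0.041,0.205,0,0,0,0]'

```text
t: 14.15
tool_pos: [511.2, 266.3, 153.0]
tool_rot: [0.535, -0.465, 0.532, 0.463]
contact_force: [-0.5, 0.5, -4.1]
grip_width: 30.6
```

Emit:
play_rows --moves '[-0.003,0.014,0,0,0,0,-0.003,0.016,0,0,0,0,-0.003,0.016,0,0,0,0]'

```text
t: 14.52
tool_pos: [508.6, 280.3, 152.8]
tool_rot: [0.535, -0.465, 0.533, 0.462]
contact_force: [-0.2, 0.0, -4.0]
grip_width: 30.4
```

Run:
```python
from h import *
T,s=tool(); print(T[:3,3], s["grip_width"], np.round(T[:3,:3],3).tolist(), s["contact_force"])
im=viewer.capture("wrist")[:,:,::-1]; b=viewer.capture("scene")[150:350,260:580,::-1]
cv2.imwrite("pics/w7.png",cv2.hconcat([im,cv2.resize(b,(640,400))])[:,:][:, :])
o=cv2.resize(cv2.imread("pics/w7.png"),(800,250)); cv2.imwrite("pics/w7.png",o)
```

```text
[508.6 280.3 152.8] 30.383896151611257 [[0.005, -0.99, 0.142], [-0.002, 0.142, 0.99], [-1.0, -0.006, -0.001]] [-0.2  0.  -4. ]
```

View pics/w7.png

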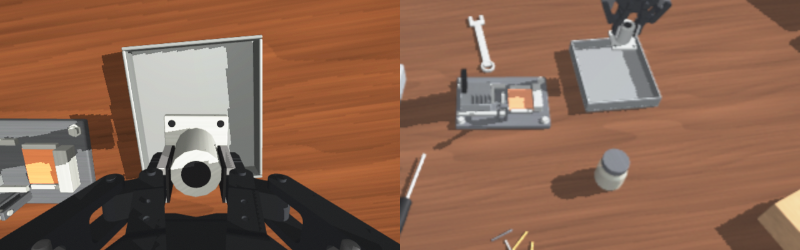

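The bush is held upright above the middle of the tray, and the clamp is empty with its jaw back. Lowering: the grip was taken at TCP z≈52 on the 18 mm pad, so the tray floor should come at about 38.

Emit:
play_rows --moves '[0,0,-0.03,0,0,0,0,0,-0.065,0,0,0,0,0,-0.09,0,0,0,0,0,-0.103,0,0,0,0,0,-0.106,0,0,0]'

```text
t: 15.25
tool_pos: [509.0, 279.4, 46.8]
tool_rot: [0.536, -0.464, 0.534, 0.461]
contact_force: [-0.4, 0.3, -3.7]
grip_width: 30.7
```

Emit:
play_rows --moves '[0,0,-0.003,0,0,0,0,0,-0.005,0,0,0,0,0,-0.005,0,0,0]'

```text
t: 15.62
tool_pos: [509.3, 279.5, 42.2]
tool_rot: [0.536, -0.464, 0.533, 0.461]
contact_force: [0.9, -0.5, -4.5]
grip_width: 30.7
```

Emit:
play_rows --moves '[0,0,-0.001,0,0,0,0,0,-0.002,0,0,0,0,0,-0.002,0,0,0]'

```text
t: 16.0
tool_pos: [509.2, 279.6, 40.1]
tool_rot: [0.536, -0.464, 0.533, 0.461]
contact_force: [-0.2, -0.0, -4.4]
grip_width: 30.1
```

Emit:
play_rows --moves '[0,0,-0.001,0,0,0,0,0,-0.0015,0,0,0,0,0,-0.0015,0,0,0]'

```text
t: 16.38
tool_pos: [509.1, 279.5, 38.6]
tool_rot: [0.536, -0.464, 0.533, 0.461]
contact_force: [0.5, -0.1, -4.0]
grip_width: 30.7
```

Emit:
play_rows --moves '[0,0,-0.001,0,0,0,0,0,-0.0015,0,0,0,0,0,-0.0015,0,0,0]'

```text
t: 16.75
tool_pos: [509.3, 279.5, 38.4]
tool_rot: [0.536, -0.464, 0.533, 0.461]
contact_force: [-3.4, -0.1, 6.5]
grip_width: 30.5
```

Emit:
play_rows --moves '[0,0,-0.001,0,0,0,0,0,-0.001,0,0,0]'

```text
t: 17.0
tool_pos: [509.3, 279.5, 38.3]
tool_rot: [0.536, -0.464, 0.534, 0.462]
contact_force: [-3.0, -1.1, 7.2]
grip_width: 30.7
```

Contact with the floor is at 38.4, as expected. Releasing now.

Emit:
play_rows --moves '[0,0,0,0,0,0,0,0,0,0,0,0,0,0,0,0,0,0,0,0,0,0,0,0]' --hand 0.65

```text
t: 17.5
tool_pos: [509.3, 279.6, 38.3]
tool_rot: [0.536, -0.464, 0.533, 0.462]
contact_force: [-1.2, -0.3, 0.5]
grip_width: 55.6
```

Emit:
play_rows --moves '[0,0,0.02,0,0,0,0,0,0.06,0,0,0,0,0,0.12,0,0,0,-0.03,0,0.16,0,0,0,-0.06,0,0.18,0,0,0]'

```text
t: 18.12
tool_pos: [450.3, 279.9, 222.3]
tool_rot: [0.538, -0.464, 0.532, 0.461]
contact_force: [-0.3, 1.2, -0.2]
grip_width: 55.8
```

Run:
```python
from h import *
T,s=tool(); print(s["t"],T[:3,3], s["grip_width"], s["contact_force"])
im=viewer.capture("wrist")[:,:,::-1]; b=viewer.capture("scene")[140:340,180:500,::-1]
cv2.imwrite("pics/w8.png",cv2.resize(cv2.vconcat([im[:260],cv2.resize(b,(640,400))]),None,fx=.9,fy=.9))
```

```text
18.125 [450.3 279.9 222.3] 55.77900956316503 [-0.3  1.2 -0.2]
```

View pics/w8.png

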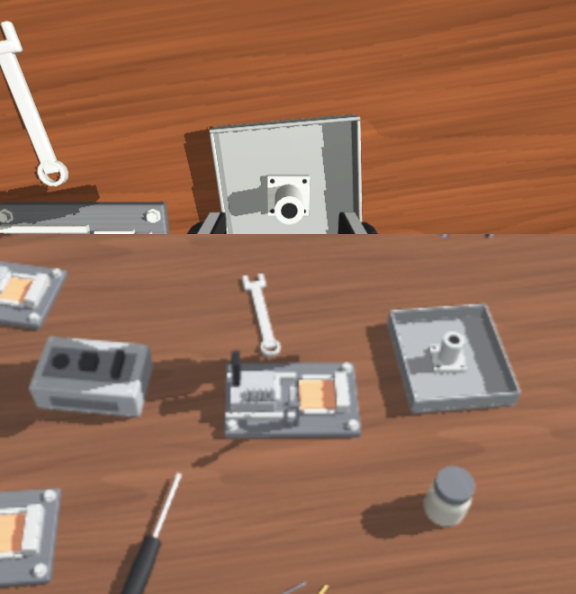

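The bush stands upright in the middle of the tray. The round key is down and the square key is up, the jaw is back, the bystanders have not moved and the arm is clear.

```bash
python3 -c "
from bench import arm
print(arm.sign_off())"
```

```text
the job is handed in; nothing more can be done
None
```

The job is done and handed in at about 18 s; the sign-off gives no verdict, so success is my own reading of the pictures and forces. The arm worked on the clamp farthest to the robot's left, which was the only one holding a bush.

- **Round key:** I pressed it to its bottom stop (15 N). A close-up then showed it down, with the square and bar keys up.
- **Pawl:** I pushed the lever over until it met its stop. A later view showed it lying outward, where it should be.
- **Jaw:** I drew it back about 40 mm, to its stop. The bush was still standing in the clamp afterwards.
- **Bush:** It was lifted with a firm grip and lowered until it touched the tray floor at the height I expected. The last picture shows it upright in the middle of the tray.
- **Bystanders:** The jar, screwdriver and spanner look to be where they were, by eye only. The arm ended about 220 mm above the bench, touching nothing.

No check failed. One disagreement: the scene camera placed things about 5–8 mm farther out in x than the top and wrist cameras, so I mostly relied on those two. One move call was refused for a miscounted list, with no motion from it, and I sent the push again.

I viewed 11 pictures, above the planned 8 but within the limit of 12.

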